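Pop the push-latch hatch of the blade box

ROBOT

A 6-joint arm with a two-finger parallel gripper is mounted at the origin on the work surface. World frame = base frame: x ahead of the robot, y to its left, z up, the work surface at z = 0. Lengths are in m, angles in rad, forces in N, time in s.
With the tool pointing down it reaches from about 0.275 to 0.775 m from the base axis. Payload 14.6 kg.
Tool frame: the origin (TCP) lies on the centre line of the jaws, within the pads' length; the fingertips stand 22 mm ahead of it and the grasp point (between the pads) lies 3 mm ahead of it (ctrl.finger_overhang is the distance from the TCP to the fingertips, in m); y points along the fingers, z is the direction in which the jaws open and shut, and the axes are right-handed (so a half turn about y gives the same grasp; the last joint's range is limited). The gripper opens to 85 mm and grips with 20 to 120 N. Pads are 22 mm wide; open, the fingers measure 114 mm over their backs; the gripper's body (76 mm by 85 mm) begins 54 mm behind the grasp point. The pads swing forward as they close: fully open they stand 13 mm farther back than shut.
Start: joints at [-1.269, 0.263, -0.048, 1.259, 0, 1.415], TCP at [0.232, -0.471, 0.253] pointing down, gripper open.
Joint ranges: [-2.65, 2.65], [-0.89, 1.7], [-1.18, 1.37], [-2.13, 2.11], [-1.35, 1.29], [-3.14, 3.14]. Speed limits (rad/s): [1.89, 1.89, 2.57, 2.79, 3.14, 3.14].

INTERFACE

Orientations are given as a rotation vector (axis times angle).
In Python, from bench import sensors, optics, ctrl, trace gives the robot as it stands. The module is installed in compiled form; this text tells all that it offers.
- The arm moves only by the tool move_arm, never from a script. Its argument "deltas" is a list of rows, each a list of 3 entries, a list of its own where there are three numbers: the gripper's target within -1 to 1 (fully open at 1, half-way at 0, shut at -1), then the shift along the world's x, y, z as a fraction of full scale, then the turn, a rotation vector about the world's x, y, z as a fraction of full scale. In form: [[hand, [tx, ty, tz], [ax, ay, az]], ...]. A call has 1 to 12 rows; each row shifts and turns the commanded pose from where the row before left it; what a row does not reach is not made up. Full scale, the value 1, is 10 cm for a shift and 2 pi rad for a turn. A row lasts 1/12 s, in which the tool goes at most 41.7 mm and 7.16 degrees, less where a joint would pass 70% of its speed; a pose out of reach is approached as far as the arm can. A call with a number of a shift or a turn outside -1 to 1 is refused whole. A call with a gripper value outside its range is refused whole. The fingers move at their own pace and stop on an object; "grip_force" is the grip in N (left out, the last holds). Time passes only in rows, so rows that do not move let the fingers close. It gives the time, the measured TCP pose, the force and the opening at its end, in the units of the state.
- sensors.sense(): the state, without advancing time (a new reading comes with each control period).
- optics.camera(name): name is "side" or "top"; returns the picture (384x512x3 uint8, blue, green, red); there is no depth.
- optics.calibration(name): a dict with "fovy" (degrees; the focal length in pixels is half the picture's height over the tangent of half this angle, whatever the lens; pixels are square), "cx", "cy" (the principal point, pixels), "origin" and "orientation" of the camera in the world. Camera axes: x right, y up, looking along -z (the intrinsics and any distortion apply to the point x, -y, -z); pixel columns grow to the right and rows downward; lengths in m; the calibration is good to about 2 mm. A picture is of the moment at which its call begins. calibration takes no time and is no camera call.
- ctrl.job_done(): hands the job in, once; it reports no verdict.
Trained networks look in the newest picture that a camera, given by its name, has taken for a name from the list of things; names that differ only in an ending like _2 or _b are one class to them, and where a whole thing is asked for, a point or a joint stands for the part that bears it (a point fixed in the world has none). Each returns a list of dicts, best first, with "conf" (0 to 1); they miss things now and then, are a little off and sometimes report something else, mostly with a low value. They report only what shows in the picture. A call takes as long as a camera call. They do not tell look-alikes from the thing itself.
- trace(camera, query): "pixels" (384x512 bool, what is visible of it) and "extent" ([left, top, right, bottom] in pixels, round what is visible of it).
The state is a dict: "clock": time; "qpos": joint angles; "qvel": joint speeds; "joint_efforts": joint torques, N m; "ee_pos": TCP position; "eef_rot": TCP orientation; "wrist_force": force on the tool from outside, world axes, zero at the start; "torque": the same for the moment, N m; "grip_width": opening from 0.0 (shut) to 1.0 (fully open).
Only numpy, scipy, OpenCV 4.12 (cv2) and the standard library are available. Lean on these libraries where they do the work, as an engineer would, in place of code of your own. Each camera call takes 0.05 s, during which the arm holds its last target.

TASK

Of the two plywood storage boxes on the carving bench, use the narrow one: press once on the front part of its closed hatch, right in until the push-push latch lets go, then back off so that the hatch pops up, and check that it stays open; pushing the open hatch back down would latch it shut again, so don't. Press with the fingers, do not lift or shove the boxes, and leave the wide box's hatch shut and the stone, the carving and the knife where they are.

Things in the scene. Friction and masses are not known exactly. Their poses are not given: they have to be found in the camera images.
- narrow_box: The narrower box, to be opened; the boxes may swap sides. Loose plywood box, about 1 kg, 120 mm deep (x), 80 mm wide (y), rim 80 mm high; origin at the centre of its underside on the bench; x points from its front to its back, z up. A wooden hatch covers the top; shut, its upper face is 91 mm above the bench, 11 mm proud of the rim. Hinge axis: along y, 50 mm behind the centre, 84 mm up
- narrow_press (a point): point on the upper face of the narrow box's hatch over its latch, marked by a flat dark disc 18 mm across; on the centre line, 14 mm back from the free front edge, 90 mm from the hinge axis, 40 mm in front of the box's centre when shut; x axis towards the hinge, z out of the face. The hatch is a flat panel 104 mm deep, 64 mm wide, 14 mm thick
- narrow_hatch (a joint): hatch angle, rad: 0 shut and latched, -0.088 pressed in (8 mm at the press point; soft stop), 0.9 fully open. Sprung to open. Pressed in from shut to -0.06 (5.5 mm, about 4 N at the press point) the latch lets go; as the finger backs off the hatch follows and swings open in half a second, its front edge rising 80 mm and going back 40 mm. Pushed fully down again, it latches
- narrow_catch (a joint): sideways place of the small catch pin inside the narrow box's latch, m: 0 when latched, about 0.006 when free; it goes below -0.006 only when the open hatch is pushed back down to nearly shut
- wide_box: The wider box, which stays shut. Loose plywood box, about 1 kg, 120 mm deep (x), 130 mm wide (y), rim 80 mm high; origin at the centre of its underside on the bench; x points from its front to its back, z up. A wooden hatch covers the top; shut, its upper face is 91 mm above the bench, 11 mm proud of the rim. Hinge axis: along y, 50 mm behind the centre, 84 mm up
- wide_press (a point): point on the upper face of the wide box's hatch over its latch, marked by a flat dark disc 18 mm across; on the centre line, 14 mm back from the free front edge, 90 mm from the hinge axis, 40 mm in front of the box's centre when shut; x axis towards the hinge, z out of the face. The hatch is a flat panel 104 mm deep, 114 mm wide, 14 mm thick
- wide_hatch (a joint): angle of the wide box's hatch, rad, working just like the narrow one's: about 0 shut and latched; it must stay so
- carving: loose stepped piece of light wood, 64 x 45 mm, four steps rising to 38 mm, standing beyond the boxes; origin at the centre of its underside. Leave it alone
- whetstone: loose grey sharpening stone, 130 x 45 x 22 mm, lying on the left of the bench; origin at the centre of its underside. Leave it alone
- carving_knife: loose carving knife with a light wooden handle, about 160 mm long along its x axis and 12 mm high, lying on the right of the bench; origin on its underside, about 30 mm ahead of the handle's middle. Leave it alone
Not all that is in view belongs to the job. What is shaped like the narrow_box but purple is not meant.

How it is judged:
On the way, in this order (a step that is already met when the one before it is completed fails the run):
1. the narrow box's hatch is pressed in by the fingers (value of joint narrow_hatch below -0.03 rad and contact force between the fingers and narrow_box above 0.5 N), for 0.02 s.
2. the narrow box's hatch has popped open and stays up (value of joint narrow_hatch above 0.7 rad), for 0.5 s.
At the end, for the whole second after the job is handed in: the narrow box's hatch stands open at more than 0.7 rad and at rest (under 0.2 rad/s), the wide box's hatch is shut (-0.03 to 0.06 rad), both boxes stand upright within 30 mm of where they were, and the carving, stone and knife lie within 20 mm of where they were (value of joint narrow_hatch above 0.7 rad and velocity of joint narrow_hatch between -0.2 and 0.2 rad/s and value of joint wide_hatch between -0.03 and 0.06 rad and distance of each of narrow_box, wide_box from where it was at the start of the episode below 0.03 m and angle between each of narrow_box, wide_box's own z axis and vertical below 0.1 rad and distance of each of carving, whetstone, carving_knife from where it was at the start of the episode below 0.02 m); the robot touches nothing.
It fails at once if the narrow hatch is pushed back down to nearly shut after it has popped open (value of joint narrow_catch below -0.006 m).
It fails at once if the wide box's hatch is pressed in or opened (value of joint wide_hatch below -0.03 rad or value of joint wide_hatch above 0.06 rad).
It fails at once if a box is lifted, tipped by more than 0.1 rad or shoved more than 30 mm (height (world z) of any of narrow_box, wide_box above 0.01 m or angle between any of narrow_box, wide_box's own z axis and vertical above 0.1 rad or distance of any of narrow_box, wide_box from where it was at the start of the episode above 0.03 m).
It fails at once if the carving, the stone or the knife is moved more than 20 mm or lifted (distance of any of carving, whetstone, carving_knife from where it was at the start of the episode above 0.02 m).
It also fails if it takes over 34 s, if anything falls off the work surface, if the arm or the gripper's body presses on something with over 40 N, if the wrist force passes 120 N, or if a joint passes its speed limit or range.

## Working session

There is one attempt and no reset: what is moved stays moved. The work goes in short steps, Python scripts to look and compute and a tool call to move; the robot and the scene stay as the last step left them, time stands still between calls to the robot, and variables do not carry over. Pictures are saved under pics/ and viewed, and the job is handed in when it is done.

Besides the shell and the picture viewer there is one more tool, called after ">>>" as name([rows], argument=value, ...), one row to a line, values as JSON. move_arm: Moves the arm, as the interface text tells. Shift numbers are shares of 10 cm and turn numbers shares of 2 pi rad, none past 1 either way. Its arguments: {"type":"object","properties":{"deltas":{"type":"array","items":{"type":"array"}},"grip_force":{"type":"number"}},"required":["deltas"]}

```bash
mkdir -p pics; python3 - <<'E'
from bench import sensors, optics, ctrl, trace
import cv2
for n in("side","top"):
    cv2.imwrite(f"pics/{n}0.png",optics.camera(n)); print(n,optics.calibration(n))
    for q in("narrow_press","narrow_box","wide_box"):
        for d in trace(n,q)[:4]: print(q,d["conf"],d["extent"])
print(sensors.sense(),ctrl.finger_overhang)
E
```

```text
side {'fovy': 56.641030340838185, 'cx': 262.7955383500413, 'cy': 192.74028469903814, 'origin': array([ 0.46023419, -0.75325689,  0.70568311]), 'orientation': array([ 0.88574336, -0.08100815, -0.22533871])}
narrow_press 0.9 [191.5, 142.8, 223.7, 164.8]
narrow_press 0.78 [205.6, 175.9, 242.5, 197.8]
narrow_box 0.93 [200.1, 172.5, 247.8, 222.3]
narrow_box 0.67 [185.9, 141.4, 233.5, 184.0]
narrow_box 0.19 [191.9, 145.3, 223.9, 163.0]
wide_box 0.65 [237.4, 235.8, 318.1, 312.6]
top {'fovy': 44.979586735955465, 'cx': 253.70821182372873, 'cy': 194.68498131420208, 'origin': array([ 0.45824404, -0.01455995,  1.3051634 ]), 'orientation': array([ 0.11940665, -0.08686098, -1.57667797])}
narrow_press 0.92 [153.4, 218.3, 183.3, 264.9]
narrow_press 0.78 [212.4, 211.3, 256.0, 252.1]
narrow_box 0.67 [211.1, 209.6, 263.4, 263.1]
wide_box 0.74 [315.2, 176.4, 377.7, 235.0]
{'clock': 0.4, 'qpos': array([-1.26932896e+00,  2.63175712e-01, -4.84011545e-02,  1.25943006e+00,
       -2.94665114e-05,  1.41551550e+00]), 'qvel': array([-5.06076447e-04,  2.93914043e-05,  6.57427287e-04, -3.79770317e-04,
        1.09601338e-04, -4.75758059e-04]), 'joint_efforts': array([-4.87725265e-04, -6.36878514e+01,  3.84456289e+01,  3.56734694e-03,
       -9.95766072e-05, -4.66180353e-06]), 'ee_pos': array([ 0.23152415, -0.4711363 ,  0.25320185]), 'eef_rot': array([-0.457393  ,  1.96789836, -1.9674784 ]), 'wrist_force': array([ 0.10891815,  0.28303471, -0.30156307]), 'torque': array([-0.03672668, -0.01000214, -0.01545926]), 'grip_width': 0.9981281270090411} 0.022
```

View pics/side0.png

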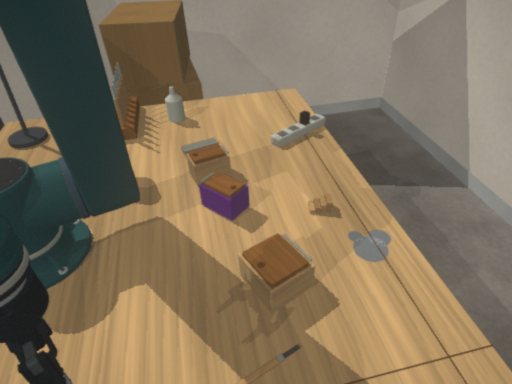

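View pics/top0.png

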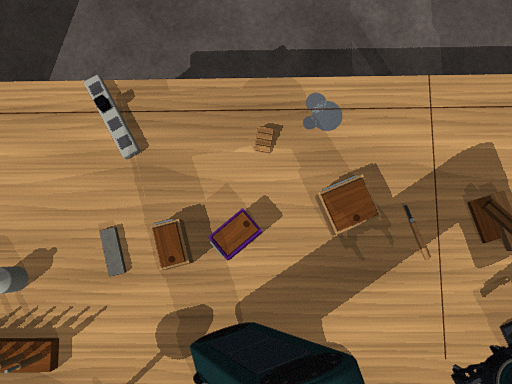

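```bash
cat >h.py <<'E'
import numpy as np,cv2
from scipy.spatial.transform import Rotation as R
from bench import optics
def ray(n,u,v):
    c=optics.calibration(n); f=192/np.tan(np.radians(c["fovy"])/2)
    d=R.from_rotvec(c["orientation"]).apply([(u-c["cx"])/f,-(v-c["cy"])/f,-1]); return c["origin"],d
def atz(n,u,v,z):
    o,d=ray(n,u,v); return o+d*(z-o[2])/d[2]
E
python3 - <<'E'
import cv2
a=cv2.imread("pics/top0.png")[205:285,140:200]; b=cv2.imread("pics/side0.png")[130:190,175:245]
cv2.imwrite("pics/tz.png",cv2.resize(a,None,fx=7,fy=7,interpolation=2))
cv2.imwrite("pics/sz.png",cv2.resize(b,None,fx=9,fy=9,interpolation=2))
E
```

```text
(no output)
```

View pics/tz.png

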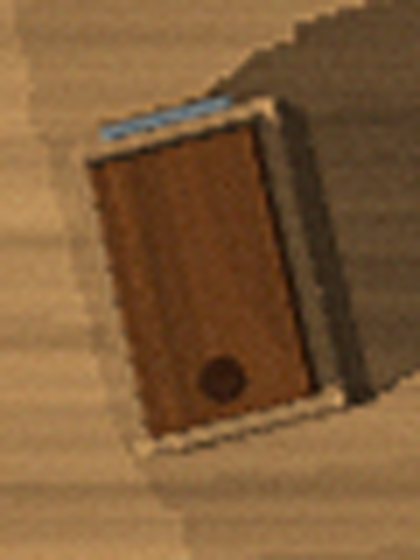

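View pics/sz.png

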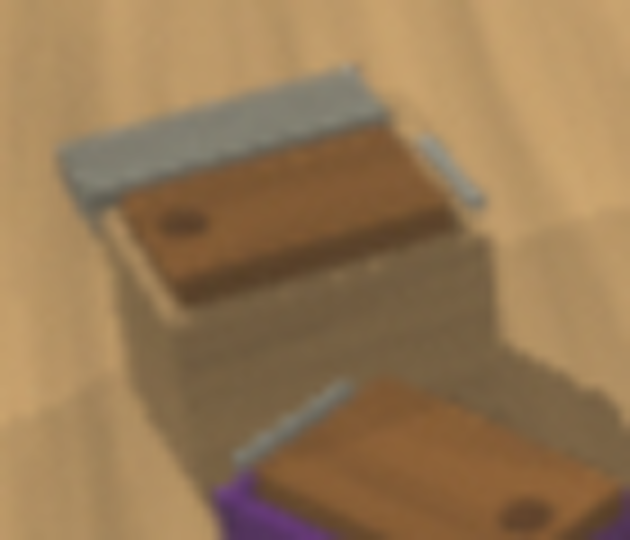

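```bash
python3 - <<'E'
from h import *
print(atz("top",171.2,258.5,.091),atz("side",194.9,154.2,.091))
t=lambda x,y:(140+x/7-.5,205+y/7-.5)
cs=[atz("top",*t(x,y),.091) for x,y in[(90,162),(252,122),(315,390),(152,436)]]
for c in cs: print(c)
for i in range(4): print(np.linalg.norm(cs[i]-cs[i-1]))
m=(cs[0]+cs[1]-cs[2]-cs[3]);print("yaw",np.arctan2(m[1],m[0]))
s=lambda x,y:(175+x/9-.5,130+y/9-.5)
cs=[atz("side",*s(x,y),.091) for x,y in[(118,200),(387,125),(460,208),(180,285)]]
for c in cs: print("side",c)
print(R.from_rotvec([-0.457393,1.96789836,-1.9674784]).as_matrix())
E
```

```text
[0.45306857 0.2261112  0.091     ] [0.45469076 0.22858002 0.091     ]
[0.53378951 0.27715645 0.091     ]
[0.54830541 0.21631171 0.091     ]
[0.44841058 0.19130698 0.091     ]
[0.43191066 0.25181949 0.091     ]
0.10498219664069265
0.06255233393298609
0.10297675672741566
0.0627216959319994
yaw 0.24450409048752997
side [0.43313901 0.24948992 0.091     ]
side [0.53305839 0.27492606 0.091     ]
side [0.55068679 0.21201738 0.091     ]
side [0.45015938 0.18910702 0.091     ]
[[-8.97491395e-01 -9.06707655e-05  4.41031958e-01]
 [-4.41031967e-01  1.92353589e-04 -8.97491374e-01]
 [-3.45784998e-06 -9.99999977e-01 -2.12624397e-04]]
```

>>> move_arm([
  [-1, [0.09, 0.29, 0], [0, 0, 0.009]],
  [-1, [0.09, 0.29, 0], [0, 0, 0.009]],
  [-1, [0.09, 0.29, 0], [0, 0, 0.009]],
  [-1, [0.09, 0.29, 0], [0, 0, 0.009]],
  [-1, [0.09, 0.29, 0], [0, 0, 0.009]],
  [-1, [0.09, 0.29, 0], [0, 0, 0.009]],
  [-1, [0.09, 0.29, 0], [0, 0, 0.009]],
  [-1, [0.09, 0.29, 0], [0, 0, 0.009]],
  [-1, [0.09, 0.29, 0], [0, 0, 0.009]],
  [-1, [0.09, 0.29, 0], [0, 0, 0.009]],
  [-1, [0.09, 0.29, 0], [0, 0, 0.009]],
  [-1, [0.09, 0.29, 0], [0, 0, 0.009]],
], grip_force=30)

```text
clock: 1.4
ee_pos: [0.3396, -0.1218, 0.2534]
eef_rot: [-0.972, 1.52, -1.521]
wrist_force: [0.3, -0.9, -0.2]
grip_width: -0.001
```

>>> move_arm([
  [-1, [0.09, 0.29, 0], [0, 0, 0.009]],
  [-1, [0.09, 0.29, 0], [0, 0, 0.009]],
  [-1, [0.09, 0.29, 0], [0, 0, 0.009]],
  [-1, [0.09, 0.29, 0], [0, 0, 0.009]],
  [-1, [0.09, 0.29, 0], [0, 0, 0.009]],
  [-1, [0.09, 0.29, 0], [0, 0, 0.009]],
  [-1, [0.09, 0.29, 0], [0, 0, 0.009]],
  [-1, [0.09, 0.29, 0], [0, 0, 0.009]],
  [-1, [0.09, 0.29, 0], [0, 0, 0.009]],
  [-1, [0.09, 0.29, 0], [0, 0, 0.009]],
  [-1, [0, 0, 0], [0, 0, 0]],
  [-1, [0, 0, 0], [0, 0, 0]],
])

```text
clock: 2.4
ee_pos: [0.4296, 0.1679, 0.253]
eef_rot: [-1.269, 1.111, -1.111]
wrist_force: [-0.4, -0.8, 0.6]
grip_width: -0.002
```

>>> move_arm([
  [-1, [0.08, 0.2, 0], [0, 0, 0.009]],
  [-1, [0.08, 0.2, 0], [0, 0, 0.009]],
  [-1, [0.08, 0.19, 0], [0, 0, 0]],
  [-1, [0, 0, -0.2], [0, 0, 0]],
  [-1, [0, 0, -0.2], [0, 0, 0]],
  [-1, [0, 0, -0.2], [0, 0, 0]],
  [-1, [0, 0, -0.2], [0, 0, 0]],
  [-1, [0, 0, -0.1], [0, 0, 0]],
  [-1, [0, 0, 0], [0, 0, 0]],
  [-1, [0, 0, 0], [0, 0, 0]],
])

```text
clock: 3.23
ee_pos: [0.4534, 0.225, 0.1635]
eef_rot: [-1.315, 1.03, -1.029]
wrist_force: [0.6, -0.4, -0.1]
grip_width: 0.0
```

```bash
python3 - <<'E'
from h import *
from bench import sensors
s=sensors.sense();print(s["ee_pos"],R.from_rotvec(s["eef_rot"]).as_matrix().round(3),s["wrist_force"],s["qpos"])
a=optics.camera("top")[185:305,100:240]; b=optics.camera("side")[90:200,120:260]
cv2.imwrite("pics/m.png",np.vstack([cv2.resize(x,(490,300) if 0 else None,fx=f,fy=f,interpolation=2)[:290*1,:] if 0 else cv2.resize(x,(380,300),interpolation=2) for x,f in((a,1),(b,1))]))
E
```

```text
[0.45340423 0.22502694 0.16348527] [[ 0.239 -0.001  0.971]
 [-0.971 -0.     0.239]
 [ 0.    -1.    -0.001]] [ 0.56776963 -0.35546348 -0.13090685] [ 2.99630759e-01  2.77542464e-01 -2.79925138e-01  1.01395492e+00
 -1.10718366e-04  1.62863010e+00]
```

View pics/m.png

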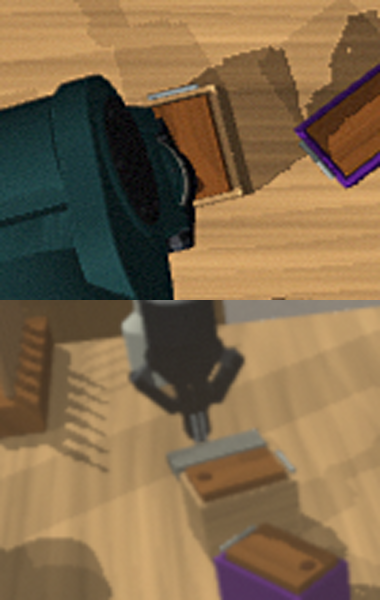

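>>> move_arm([
  [-1, [0, 0.01, -0.15], [0, 0, 0]],
  [-1, [0, 0.01, -0.15], [0, 0, 0]],
  [-1, [0, 0, -0.1], [0, 0, 0]],
  [-1, [0, 0, -0.05], [0, 0, 0]],
  [-1, [0, 0, 0], [0, 0, 0]],
  [-1, [0, 0, 0], [0, 0, 0]],
])

```text
clock: 3.83
ee_pos: [0.4539, 0.2278, 0.119]
eef_rot: [-1.314, 1.028, -1.029]
wrist_force: [-0.2, -0.1, 0.7]
grip_width: 0.001
```

>>> move_arm([
  [-1, [0, 0, -0.02], [0, 0, 0]],
  [-1, [0, 0, -0.02], [0, 0, 0]],
  [-1, [0, 0, -0.02], [0, 0, 0]],
  [-1, [0, 0, 0], [0, 0, 0]],
])

```text
clock: 4.17
ee_pos: [0.4538, 0.2279, 0.1124]
eef_rot: [-1.314, 1.028, -1.029]
wrist_force: [0.4, 0.5, 2.7]
grip_width: -0.002
```

>>> move_arm([
  [-1, [0, 0, -0.02], [0, 0, 0]],
  [-1, [0, 0, -0.02], [0, 0, 0]],
  [-1, [0, 0, 0], [0, 0, 0]],
])

```text
clock: 4.42
ee_pos: [0.4536, 0.2279, 0.1081]
eef_rot: [-1.314, 1.028, -1.028]
wrist_force: [0.2, -0.2, 4.4]
grip_width: 0.001
```

>>> move_arm([
  [-1, [0, 0, -0.02], [0, 0, 0]],
  [-1, [0, 0, 0], [0, 0, 0]],
])

```text
clock: 4.58
ee_pos: [0.4536, 0.2278, 0.106]
eef_rot: [-1.314, 1.028, -1.028]
wrist_force: [-0.2, -0.4, 3.8]
grip_width: -0.001
```

>>> move_arm([
  [-1, [0, 0, -0.015], [0, 0, 0]],
  [-1, [0, 0, 0], [0, 0, 0]],
])

```text
clock: 4.75
ee_pos: [0.4537, 0.2279, 0.1051]
eef_rot: [-1.314, 1.028, -1.028]
wrist_force: [-2.8, -1.4, 12.0]
grip_width: 0.003
```

>>> move_arm([
  [-1, [0, 0, 0.15], [0, 0, 0]],
  [-1, [-0.05, -0.01, 0.35], [0, 0, 0]],
  [-1, [-0.1, -0.02, 0.35], [0, 0, 0]],
  [-1, [-0.1, -0.02, 0.35], [0, 0, 0]],
  [-1, [-0.1, -0.02, 0.3], [0, 0, 0]],
  [-1, [0, 0, 0], [0, 0, 0]],
  [-1, [0, 0, 0], [0, 0, 0]],
  [-1, [0, 0, 0], [0, 0, 0]],
  [-1, [0, 0, 0], [0, 0, 0]],
  [-1, [0, 0, 0], [0, 0, 0]],
  [-1, [0, 0, 0], [0, 0, 0]],
])

```text
clock: 5.67
ee_pos: [0.4184, 0.2207, 0.2539]
eef_rot: [-1.316, 1.029, -1.028]
wrist_force: [-0.5, -0.2, -0.2]
grip_width: -0.003
```

>>> move_arm([
  [-1, [0, -0.3, 0], [0, 0, 0]],
  [-1, [0, -0.3, 0], [0, 0, 0]],
  [-1, [0, -0.3, 0], [0, 0, 0]],
  [-1, [0, -0.3, 0], [0, 0, 0]],
  [-1, [0, -0.3, 0], [0, 0, 0]],
  [-1, [0, -0.3, 0], [0, 0, 0]],
  [-1, [0, 0, 0], [0, 0, 0]],
  [-1, [0, 0, 0], [0, 0, 0]],
  [-1, [0, 0, 0], [0, 0, 0]],
])

```text
clock: 6.42
ee_pos: [0.4185, 0.041, 0.2545]
eef_rot: [-1.314, 1.029, -1.028]
wrist_force: [0.0, -0.5, 0.8]
grip_width: -0.0
```

```bash
python3 - <<'E'
from h import *
a=optics.camera("top"); b=optics.camera("side")
cv2.imwrite("pics/t1.png",a);cv2.imwrite("pics/s1.png",b)
cv2.imwrite("pics/e.png",np.hstack([cv2.resize(a[150:300,80:280],(400,300)),cv2.resize(b[90:240,120:320],(400,300))]))
E
```

```text
(no output)
```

View pics/e.png

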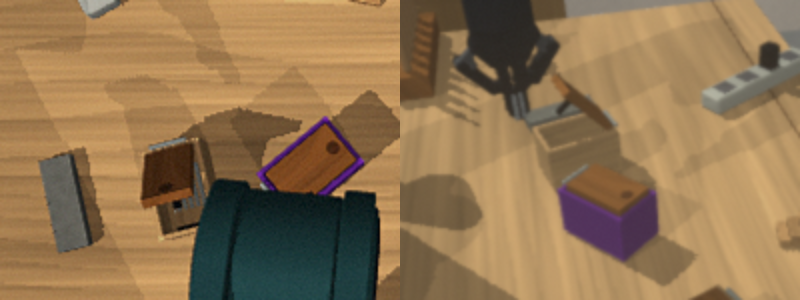

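View pics/t1.png

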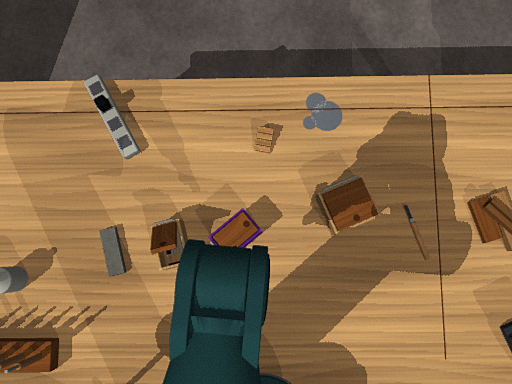

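```bash
python3 - <<'E'
from h import *
from bench import sensors,ctrl
ax=np.array([np.cos(.244),np.sin(.244)])
press=np.array([.454,.227]); hinge=press+.09*ax
f=(atz("top",151.5,251.5,.165)+atz("top",176.5,248.5,.165))[:2]/2
print("front edge dist before hinge",(hinge-f)@ax, "expect .104*cos.9~.065")
print(np.linalg.norm(sensors.sense()["qvel"]),sensors.sense()["wrist_force"])
a=cv2.imread("pics/top0.png");b=cv2.imread("pics/t1.png")
for n,(u0,v0,u1,v1) in dict(stone=(98,222,130,280),knife=(400,200,435,262),carv=(250,120,284,158),wide=(312,165,384,240)).items():
    t=a[v0:v1,u0:u1]; m=cv2.matchTemplate(b[v0-8:v1+8,u0-8:u1+8],t,cv2.TM_CCOEFF_NORMED); print(n,m.max(),np.array(cv2.minMaxLoc(m)[3])-8)
print(ctrl.job_done())
E
```

```text
front edge dist before hinge 0.06983530953078657 expect .104*cos.9~.065
0.007988122830875013 [ 0.10059488 -0.09858198 -0.22931075]
stone 0.97154707 [0 0]
knife 0.5383748 [0 0]
carv 0.95185983 [0 0]
wide 0.7189128 [0 0]
the job is handed in; nothing more can be done
None
```

The narrow plywood box's hatch is open, and I handed the job in at about 6.5 s of the 34 s allowed. `job_done` reports no verdict, so the checks below are mine.

- **Press:** I pressed once on the disc at about (0.454, 0.227) with the closed fingers. The force was about 4 N at 5–7 mm in, then rose to 12 N at the soft stop about 8 mm in. I then backed straight off and moved clear of the box.
- **Hatch:** About 1.7 s after backing off, both camera pictures show the narrow hatch standing open. Its front edge measured about 70 mm in front of the hinge, against about 65 mm expected at 0.9 rad, so the opening is at about full angle. I did not read the joint angle directly.
- **Rest of the scene:** Matching the before and after top pictures gave zero shift for the stone, carving, knife and wide box. The match scores for the knife (0.54) and the wide box (0.72) were low, probably because the arm's shadow had changed. By eye, both look unmoved and the wide hatch is shut. I judged the narrow box's position by eye only.
- **Robot:** The arm was at rest and touching nothing, with about 0.3 N on the wrist.

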